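# Throw over the press pawl and press the plug home

## Task

The ram of the bench press is held up by the pawl in its ratchet wheel. Lift the pawl and throw it right over so that it stays clear, then turn the handwheel backward to bring the ram down and press the plug into the sleeve until you feel it come up solid on the shoulder inside: bear on it firmly for half a second, but do not lean hard on it. Leave the pawl thrown over and the ram standing on the plug, let go, and do not disturb the other things on the bench.

Things in the scene. Friction and masses are not known exactly. Their poses are not given: they have to be found in the camera images.
- press: Green cast bench rack press, 260 long (its x) x 150 wide (y), its head 270 high, fixed to the bench. Origin: centre of its underside; x points away from its front, y to its left, z up. Ratchet wheel and pawl on its right side (-y), handwheel on its left (+y), both on one shaft along its y, 225 above the bench. The handwheel's top is 305, the ram's top 356 above the bench.
- wheel (a joint): Angle of the handwheel, ratchet wheel and pinion, rad, 0 to 0.1 at the start. It grows as the wheel turns backward: the top of the wheel comes toward the press's front (-x), the front side goes down, and the ram comes down 15 mm per rad. Bearing friction holds it where it is left. With the pawl in, a tooth stops it within 0.2 rad.
- pawl (a joint): Angle of the pawl, rad: about -0.1 to 0 lying in the teeth; grows as the pawl is lifted up and over toward the press's front; upright at 1.8; thrown over at its stop at 2.5, where its weight keeps it. Let go before 1.8 it falls back into the teeth. It is loose on its pivot and weighs 120 g.
- pawl_pin (a point): Lifting pin of the pawl: round steel pin, 10 diameter, along the press's y, sticking out to the right of the pawl, with a 15 ball at its end. This point is on its axis, 38 to the right of the ratchet wheel and pawl and 13 short of the ball, about 270 above the bench. It swings on a 36 radius about point pawl_pivot, up and then toward the press's front.
- pawl_pivot (a point): Fixed point on the pawl's pivot axis (along the press's y), beside point pawl_pin: at (-50, -98, 280) in the press's frame. A point in the air, 36 from the pin, which swings round it.
- handle (a point): Revolving black handle of the handwheel: round grip, 24 diameter, 88 long, along the press's y, turning freely on its own axis. This point is on its axis, 50 from its inner end and 54 outside the handwheel's rim (rim 15 thick), 38 from its free end. It goes round point shaft on a 72 radius; at the start it is about 1 rad behind the top. Its axes turn with the grip.
- shaft (a point): Fixed point on the shaft's axis (along the press's y), beside point handle: at (0, 136, 225) in the press's frame, the centre of the handle's circle of 72 radius.
- ram: Steel ram, 24 square, 170 long, sliding straight down in the press's head. Origin: centre of its lower face, 186 above the bench at the start and about 17 to 21 above the plug. Winding it down takes about 2 to 4 N at the handle, along the handle's path.
- plug: Solid brass plug, 30 diameter, 45 long, upright under the ram, started in the sleeve's bore and standing 17 to 20 out of it. Origin: centre of its foot. Tight in the bore: pushing it takes about 8 N at the handle. It comes up solid on the shoulder after 5 to 17 mm; how deep cannot be seen. Then 17 to 23 N at the handle is firm; over 28 N marks the shoulder (about 4.8 N at the ram per N).
- sleeve: Turned steel sleeve, 96 high, 58 foot, 54 head, 31 bore, held in a ring on the press's anvil, its axis in line with the ram. Origin: centre of its foot, 52 above the bench; its rim is 96 higher. The shoulder inside, hidden by the plug, lies at a different depth in each sleeve.
- sleeve_a_mid (a point): Bystander: loose steel sleeve, 58 diameter, 96 high, standing on the bench. Centre, half-way up.
- sleeve_b_mid (a point): Bystander: loose steel sleeve, 58 diameter, 96 high, standing on the bench. Centre, half-way up.
- plug_spare_mid (a point): Bystander: loose brass plug, 30 diameter, 45 high, standing on the front left corner of the press's base. Centre, half-way up.
- mallet_mid (a point): Bystander: mallet with a wooden handle, 260 long, lying on the bench. Middle of its handle.
- wrench_mid (a point): Bystander: steel spanner, 190 long, lying flat on the bench. A point on its handle.
- oil_mid (a point): Bystander: white oil bottle, 56 diameter, 150 high, standing on the bench. Centre, half-way up.
- case_mid (a point): Bystander: black flat gauge case, 90 x 200 x 28, lying on the bench. Centre, half-way up.

How it is judged (in metres and radians):
On the way, in this order (a step that is already met when the one before it is completed fails the run):
1. the pawl is thrown over, clear of the ratchet wheel, the ram still up (value of joint pawl above 2.2 rad and value of joint wheel below 0.4 rad), for 0.2 s.
2. the plug is borne firmly onto the shoulder in the sleeve (more than 30 N on the shoulder for 0.3 s) (contact force between plug and sleeve above 30 N), for 0.3 s.
At the end, for the whole second after the job is handed in: The pawl is still thrown over (joint above 2.2 rad), the plug has gone at least 3 mm down and rests on the hidden shoulder (more than 1 N), the ram stands on the plug (within 1.5 mm) and the wheel is at rest (under 0.05 rad/s) (value of joint pawl above 2.2 rad and contact force between plug and sleeve above 1 N and distance between ram and plug below 0.0465 m and velocity of joint wheel between -0.05 and 0.05 rad/s and distance of plug from where it was at the start of the episode above 0.003 m); the robot touches nothing.
It fails at once if the plug is leaned on too hard: more than 145 N from the ram (contact force between ram and plug above 145 N).
It fails at once if the ram is pushed by hand (more than 15 N) in place of being wound down (contact force between any of the fingers, the arm and ram above 15 N).
It fails at once if a bystander is moved more than 25 mm (distance of any of sleeve_a_mid, sleeve_b_mid, plug_spare_mid, mallet_mid, wrench_mid, oil_mid, case_mid from where it was at the start of the episode above 0.025 m).
It also fails if it takes over 64 s, if anything falls off the work surface, if the arm or the gripper's body presses on something with over 40 N, if the wrist force passes 120 N, or if a joint passes its speed limit or range.

## Robot

A 6-joint arm with a two-finger parallel gripper is mounted at the origin on the work surface. World frame = base frame: x ahead of the robot, y to its left, z up, the work surface at z = 0. Lengths are in m, angles in degrees, forces in N, time in s.
With the tool pointing down it reaches from about 0.35 to 0.875 m from the base axis. Payload 4.2 kg.
Tool frame: the origin (TCP) lies between the finger pads; the fingertips stand 11 mm ahead of it and the grasp point (between the pads) lies 8 mm behind it; z points along the fingers, y is the direction in which the jaws open and shut (so a half turn about z gives the same grasp; the last joint's range is limited). The gripper opens to 87 mm and grips with 3 to 60 N. Pads are 19 mm wide; open, the fingers measure 117 mm over their backs; the gripper's body (75 mm by 190 mm) begins 51 mm behind the grasp point.
Start: joints at [90.791, 22.042, 0.453, 0, -68.411, -14.817], TCP at [0.151, 0.606, 0.234] pointing down, gripper open.
Joint ranges: [-179.83, 179.83], [-69.29, 118.12], [-61.27, 80.66], [-181.25, 117.63], [-171.15, -9.14], [-177.46, 177.46]. Speed limits (degrees/s): [159.86, 159.86, 180, 180, 180, 180].

## Interface

Orientations are given as a 3x3 rotation matrix whose columns are the frame's x, y, z axes.
In Python, from station import sense, capture, get_calibration, finish_job, search_frame, cut_out gives the robot as it stands.
- The arm moves only by the tool arm_command, never from a script. Its argument "rows" is a list of rows, each an object with "fingers": the opening in per cent of the stroke, from 0 (shut) to 100 (fully open); "travel": the shift along the tool's x, y, z in cm, a list of three; "roll": the turn about the tool's z in degrees. A call has 1 to 10 rows; each row is the pose to reach, as a shift and turn from the pose commanded when the call began, along the tool's axes at that moment; what a row does not reach only later rows make up. A row lasts 1/10 s, in which the tool goes at most 50 mm and 8.59 degrees, less where a joint would pass 70% of its speed; a pose out of reach is approached as far as the arm can. A call with a gripper value outside its range is refused whole. The fingers move at their own pace and stop on an object; the grip force is fixed at half the most. Time passes only in rows, so rows that repeat a pose let the fingers close. It gives the time, the measured TCP pose, the force and the opening at its end, in the units of the state.
- sense(): the state, without advancing time (a new reading comes with each control period).
- capture(name): name is "scene" or "top" or "wrist"; returns (picture, depth): 480x640x3 uint8, red, green, blue; 480x640 float32, m along the optical axis (not along the pixel's ray), 0 where there is no reading.
- get_calibration(name): a dict with "fov_y" (degrees; the focal length in pixels is half the picture's height over the tangent of half this angle, whatever the lens; pixels are square), "cx", "cy" (the principal point, pixels), "origin" and "attitude" of the camera in the world; the wrist camera has in their place "mount" (4x4, takes a point from camera to tool coordinates, whose origin is the TCP and whose axes are the flange's). Camera axes: x right, y down, z forward; pixel columns grow to the right and rows downward; lengths in m; the calibration is good to about 2 mm. The wrist camera is an equidistant fisheye: a pixel r from the principal point sees the ray r / f radians off the axis. A picture is of the moment at which its call begins: read the wrist's pose just before it. get_calibration takes no time and is no camera call.
- finish_job(): hands the job in, once; it reports no verdict.
Trained networks look in the newest picture that a camera, given by its name, has taken for a name from the list of things; names that differ only in an ending like _2 or _b are one class to them, and where a whole thing is asked for, a point or a joint stands for the part that bears it (a point fixed in the world has none). Each returns a list of dicts, best first, with "p" (0 to 1); they miss things now and then, are a little off and sometimes report something else, mostly with a low value. They report only what shows in the picture. A call takes as long as a camera call.
- search_frame(camera, label): "position" ([x, y, z] in m, in world coordinates, good to about 4 mm: the middle of the surface that is visible of it).
- cut_out(camera, label): "mask" (480x640 bool, what is visible of it).
The state is a dict: "time_s": time; "joints": joint angles; "joint_velocities": joint speeds; "effort": joint torques, N m; "tcp_pos": TCP position; "ee_rot": TCP orientation; "wrist_force": force on the tool from outside, world axes, zero at the start; "moment": the same for the moment, N m; "gripper_width": opening from 0.0 (shut) to 1.0 (fully open).
Only numpy, scipy, OpenCV 4.12 (cv2) and the standard library are available. Lean on these libraries where they do the work, as an engineer would, in place of code of your own. Each camera call takes 0.05 s, during which the arm holds its last target. There are 200 camera calls.

## Working session

There is one attempt and no reset: what is moved stays moved. The work goes in short steps, Python scripts to look and compute and a tool call to move; the robot and the scene stay as the last step left them, time stands still between calls to the robot, and variables do not carry over. Pictures are saved under pics/ and viewed, about 8 in all and at most 12, crops included, and the job is handed in when it is done.

Besides the shell and the picture viewer there is one more tool, called after "Call:" by a JSON object that holds its "fn" and its "kwargs", one argument or row to a line. arm_command: Moves the arm, as the interface text tells. Its arguments: {"type":"object","properties":{"rows":{"type":"array","items":{"type":"object","properties":{"fingers":{"type":"number"},"travel":{"type":"array","items":{"type":"number"}},"roll":{"type":"number"}}}}},"required":["rows"]}

```bash
mkdir -p pics; ls
python3 - <<'E'
from station import *
import cv2,numpy as np
s=sense();print({k:np.round(v,3).tolist() for k,v in s.items()})
for c in ["scene","top"]:
    p,d=capture(c);cv2.imwrite(f"pics/{c}0.png",p[:,:,::-1])
    np.save(f"pics/{c}_d.npy",d)
    k=get_calibration(c);print(c,k)
    for l in ["press","pawl_pin","handle","ram","plug","sleeve","sleeve_a_mid","plug_spare_mid","mallet_mid","wrench_mid","oil_mid","case_mid"]:
        print(l,[(np.round(r["position"],3).tolist(),round(r["p"],2)) for r in search_frame(c,l)[:3]])
print(get_calibration("wrist"))
E
```

```text
pics
{'time_s': 0.0, 'joints': [90.792, 22.091, 0.381, -0.03, -68.414, -14.816], 'joint_velocities': [-0.051, 0.03, -0.053, -0.053, 0.041, -0.159], 'effort': [-0.001, -39.066, 18.74, 4.22, 0.011, -0.0], 'tcp_pos': [0.151, 0.606, 0.232], 'ee_rot': [[0.97, -0.243, -0.0], [-0.243, -0.97, -0.002], [0.0, 0.002, -1.0]], 'wrist_force': [0.22, 0.599, -0.141], 'moment': [0.016, -0.005, -0.007], 'gripper_width': 1.0}
scene {'fov_y': 54.85310173738205, 'cx': 320.66833241331824, 'cy': 243.70524336400226, 'origin': array([0.24479671, 0.79515861, 0.86205027]), 'attitude': array([[-0.92247897, -0.25212586,  0.29234416],
       [-0.38575666,  0.57263137, -0.72338449],
       [ 0.0149785 , -0.78008068, -0.62549962]])}
press [([0.535, 0.11, 0.167], 0.97)]
pawl_pin [([0.523, 0.014, 0.28], 0.61)]
handle [([0.668, -0.242, 0.127], 0.36)]
ram [([0.518, 0.093, 0.317], 0.7)]
plug [([0.521, 0.096, 0.16], 0.6)]
sleeve [([0.513, 0.102, 0.076], 0.72), ([0.422, 0.382, 0.03], 0.51)]
sleeve_a_mid [([0.416, 0.285, 0.075], 0.74), ([0.607, 0.222, 0.271], 0.24)]
plug_spare_mid [([0.44, 0.153, 0.077], 0.48)]
mallet_mid 
[... 743 characters left out ...]
, 0.263, 0.087], 0.89), ([0.57, -0.39, 0.027], 0.73)]
plug_spare_mid [([0.44, 0.14, 0.086], 0.47)]
mallet_mid [([0.571, -0.388, 0.026], 0.83)]
wrench_mid [([0.361, -0.311, 0.004], 0.69)]
oil_mid [([0.648, -0.248, 0.101], 0.94)]
case_mid [([0.422, 0.372, 0.027], 0.89)]
{'fov_y': 65.70646984690485, 'cx': 317.77110812007885, 'cy': 245.43761322136677, 'mount': array([[-9.59009496e-05, -9.60797387e-01, -2.77251460e-01,
         7.55794017e-02],
       [ 9.99999796e-01, -2.67405425e-04,  5.80777837e-04,
         1.00869511e-03],
       [-6.32148373e-04, -2.77251348e-01,  9.60797216e-01,
        -1.50255968e-01],
       [ 0.00000000e+00,  0.00000000e+00,  0.00000000e+00,
         1.00000000e+00]])}
```

View pics/scene0.png

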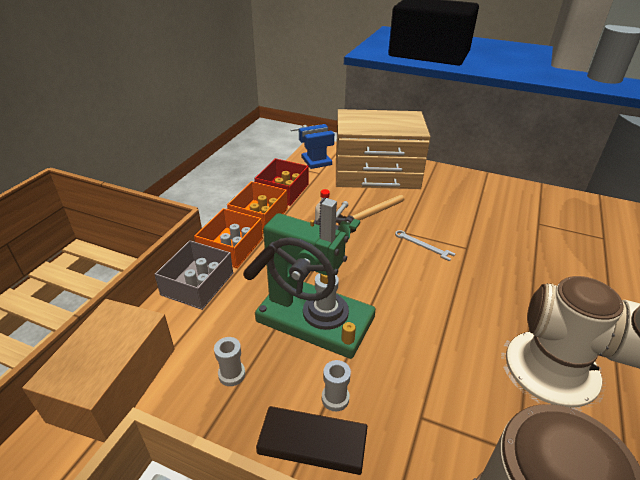

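View pics/top0.png

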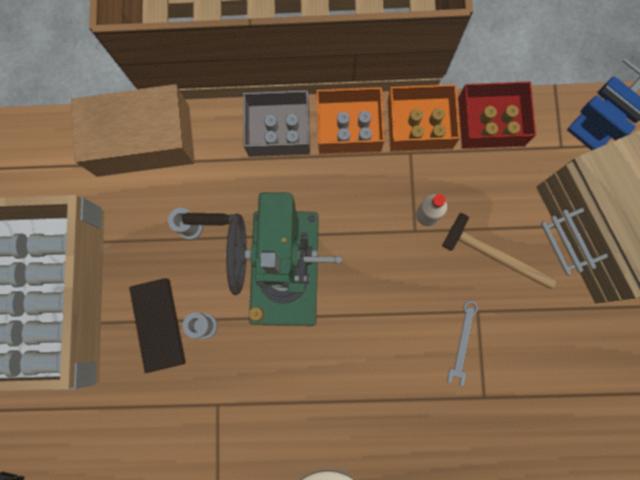

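The press faces the robot with a small yaw. In the top view the pin runs from (310,260) to (338,260), the handle from (183,218) to (230,220), and a loose sleeve stands under the handle. Next I'll measure the press pose.

```bash
cat > h.py <<'E'
import numpy as np,cv2
from station import *
def cloud(c,mask=None):
    p,d=capture(c);k=get_calibration(c)
    m=d>0 if mask is None else mask&(d>0)
    f=240/np.tan(np.radians(k["fov_y"]/2));v,u=np.nonzero(m);z=d[v,u]
    P=np.c_[(u-k["cx"])/f*z,(v-k["cy"])/f*z,z]
    return P@np.array(k["attitude"]).T+k["origin"]
def seg(c,l):
    r=cut_out(c,l);return r[0]["mask"] if r else None
E
python3 - <<'E'
from h import *
capture("top")
for l in ["pawl_pin","handle","ram","press"]:
    m=seg("top",l);
    if m is None: print(l,None);continue
    P=cloud("top",m)
    if l=="ram":
        Q=P[P[:,2]>.34];print("ram",len(Q),np.median(Q,0),Q.min(0),Q.max(0),cv2.minAreaRect((Q[:,:2]*1000).astype(np.float32)))
    elif l=="press":
        for a,b in [(.02,.07),(.22,.29)]:
            Q=P[(P[:,2]>a)&(P[:,2]<b)]
            print("press",a,len(Q),np.median(Q[:,2]),cv2.minAreaRect((Q[:,:2]*1000).astype(np.float32)))
    else:
        Q=P[P[:,2]>.2]
        print(l,len(Q),"min",Q.min(0).round(3),"max",Q.max(0).round(3))
        # bin along y
        for y0 in np.arange(Q[:,1].min(),Q[:,1].max(),.01):
            B=Q[(Q[:,1]>=y0)&(Q[:,1]<y0+.01)]
            if len(B): print("  y%.3f n%d x%.4f z%.4f zmax%.4f"%(y0,len(B),np.median(B[:,0]),np.median(B[:,2]),B[:,2].max()))
E
```

```text
pawl_pin 346 min [ 0.488 -0.044  0.26 ] max [0.547 0.031 0.292]
  y-0.044 n42 x0.5249 z0.2813 zmax0.2845
  y-0.034 n31 x0.5268 z0.2795 zmax0.2837
  y-0.024 n30 x0.5273 z0.2796 zmax0.2843
  y-0.014 n25 x0.5277 z0.2802 zmax0.2836
  y-0.004 n30 x0.5280 z0.2801 zmax0.2842
  y0.006 n25 x0.5287 z0.2788 zmax0.2824
  y0.016 n97 x0.5251 z0.2796 zmax0.2924
  y0.026 n66 x0.5178 z0.2816 zmax0.2919
handle 535 min [0.6   0.162 0.26 ] max [0.625 0.248 0.281]
  y0.162 n58 x0.6096 z0.2721 zmax0.2781
  y0.172 n63 x0.6095 z0.2741 zmax0.2797
  y0.182 n65 x0.6101 z0.2736 zmax0.2775
  y0.192 n66 x0.6108 z0.2732 zmax0.2807
  y0.202 n63 x0.6125 z0.2742 zmax0.2812
  y0.212 n65 x0.6114 z0.2735 zmax0.2793
  y0.222 n62 x0.6131 z0.2732 zmax0.2800
  y0.232 n63 x0.6123 z0.2742 zmax0.2793
  y0.242 n30 x0.6127 z0.2724 zmax0.2766
ram 240 [0.52015318 0.07919029 0.35523744] [0.50731486 0.06808428 0.34031873] [0.53461498 0.09148491 0.36007356] ((521.0023193359375, 79.93988800048828), (23.360158920288086, 26.808528900146484), 88.08051300048828)
press 0.02 3227 0.039658320498328514 ((546.3053588867188, 78.00402069091797), (150.0791473388672, 257.17950439453125), 87.27652740478516)
press 0.22 5382 0.26892242290309376 ((568.4720458984375, 101.36228942871094), (249.01869201660156, 202.6660614013672), 32.649112701416016)
```

Call:
{"fn": "arm_command", "kwargs": {
  "rows": [
    {"fingers":60,"travel":[0,0,-5],"roll":7.8},
    {"fingers":60,"travel":[0,0,-10],"roll":15.7},
    {"fingers":60,"travel":[0,0,-14.5],"roll":23.6},
    {"fingers":60,"travel":[2.5,2.5,-18],"roll":31.4},
    {"fingers":60,"travel":[5.5,5.5,-20.5],"roll":39.3},
    {"fingers":60,"travel":[8.5,8.5,-22.6],"roll":47.2},
    {"fingers":60,"travel":[12,12,-22.6],"roll":55},
    {"fingers":60,"travel":[15.4,15.4,-22.6],"roll":62.9},
    {"fingers":60,"travel":[18.8,18.8,-22.6],"roll":70.7},
    {"fingers":60,"travel":[22.2,22.2,-22.6],"roll":78.6}
  ]
}}

```text
time_s: 2.75
tcp_pos: [0.3135, 0.3352, 0.46]
ee_rot: [[-0.051, -0.999, 0.001], [-0.999, 0.051, 0.001], [-0.001, -0.0, -1.0]]
wrist_force: [0.7, 0.8, 0.2]
gripper_width: 0.6
```

Call:
{"fn": "arm_command", "kwargs": {
  "rows": [
    {"fingers":60,"travel":[3.8,-2.57,0],"roll":0},
    {"fingers":60,"travel":[7.6,-5.14,0],"roll":0},
    {"fingers":60,"travel":[11.4,-7.71,0],"roll":0},
    {"fingers":60,"travel":[15.2,-10.28,0],"roll":0},
    {"fingers":60,"travel":[19,-12.85,0],"roll":0},
    {"fingers":60,"travel":[22.8,-15.42,0],"roll":0},
    {"fingers":60,"travel":[26.6,-18,0],"roll":0},
    {"fingers":60,"travel":[30.4,-20.6,2],"roll":0},
    {"fingers":60,"travel":[34.1,-23.1,6],"roll":0},
    {"fingers":60,"travel":[34.1,-23.1,10],"roll":0}
  ]
}}

```text
time_s: 3.75
tcp_pos: [0.5304, -0.017, 0.3597]
ee_rot: [[-0.05, -0.999, 0.005], [-0.999, 0.05, -0.0], [-0.0, -0.005, -1.0]]
wrist_force: [-0.1, 0.2, -0.8]
gripper_width: 0.598
```

Run:
```python
from h import *
s=sense();print(s["tcp_pos"],s["ee_rot"],s["time_s"],s["wrist_force"])
p,d=capture("wrist");cv2.imwrite("pics/w1.png",p[:,:,::-1])
print(search_frame("wrist","pawl_pin"))
capture("scene");print(search_frame("scene","pawl_pin")[:1])
# where should pin point project in wrist
k=get_calibration("wrist");T=np.eye(4);T[:3,:3]=s["ee_rot"];T[:3,3]=s["tcp_pos"]
C=np.linalg.inv(T@k["mount"]);f=240/np.tan(np.radians(k["fov_y"]/2))
for P in [(.527,-.0175,.2735),(.523,-.009,.0)]:
    q=(C@np.r_[P,1])[:3];th=np.arctan2(np.hypot(*q[:2]),q[2]);u=q[:2]/np.hypot(*q[:2])*th*f
    print(u+[k["cx"],k["cy"]])
```

```text
[ 0.53043524 -0.0169645   0.3597046 ] [[-4.99922038e-02 -9.98738588e-01  4.69183349e-03]
 [-9.98749590e-01  4.99925389e-02 -4.59094324e-05]
 [-1.88705146e-04 -4.68826189e-03 -9.99988992e-01]] 3.75 [-0.14626746  0.1792575  -0.84507648]
[{'position': [0.527, 0.0106, 0.2775], 'p': 0.58}, {'position': [0.5423, 0.0393, 0.1787], 'p': 0.51}]
[{'position': [0.5251, 0.013, 0.2797], 'p': 0.51}]
[322.44701694 257.14363632]
[324.20183222 202.18751891]
```

View pics/w1.png

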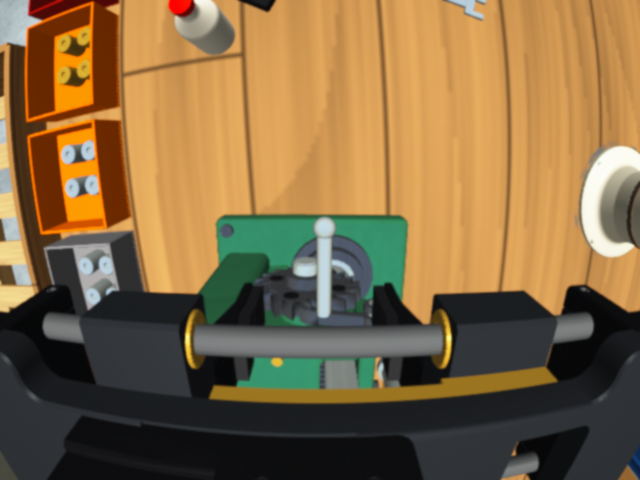

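The wrist view shows the pin vertical at column 324, with the ball at row 227. The predicted pin point is (322,257), so the estimates agree and I'll descend and grip.

Call:
{"fn": "arm_command", "kwargs": {
  "rows": [
    {"fingers":60,"travel":[0,0,3],"roll":0},
    {"fingers":60,"travel":[0,0,6],"roll":0},
    {"fingers":60,"travel":[0,0,8.5],"roll":0},
    {"fingers":60,"travel":[0,0,9.5],"roll":0},
    {"fingers":20,"travel":[0,0,9.5],"roll":0},
    {"fingers":0,"travel":[0,0,9.5],"roll":0},
    {"fingers":0,"travel":[0,0,9.5],"roll":0},
    {"fingers":0,"travel":[0,0,9.5],"roll":0}
  ]
}}

```text
time_s: 4.75
tcp_pos: [0.5289, -0.0138, 0.266]
ee_rot: [[-0.046, -0.999, 0.003], [-0.999, 0.046, 0.0], [-0.001, -0.003, -1.0]]
wrist_force: [0.2, 0.2, 0.3]
gripper_width: 0.319
```

Call:
{"fn": "arm_command", "kwargs": {
  "rows": [
    {"fingers":0,"travel":[0,0,0],"roll":0},
    {"fingers":0,"travel":[0,0,0],"roll":0},
    {"fingers":0,"travel":[0,0,0],"roll":0},
    {"fingers":0,"travel":[0,0,0],"roll":0}
  ]
}}

```text
time_s: 5.15
tcp_pos: [0.5271, -0.0141, 0.2647]
ee_rot: [[-0.046, -0.999, -0.002], [-0.999, 0.046, -0.0], [0.0, 0.002, -1.0]]
wrist_force: [-3.7, 2.2, 3.1]
gripper_width: 0.101
```

Call:
{"fn": "arm_command", "kwargs": {
  "rows": [
    {"fingers":0,"travel":[0,-0.09,-0.9],"roll":0},
    {"fingers":0,"travel":[0,0.05,-1.78],"roll":0},
    {"fingers":0,"travel":[0,0.4,-2.61],"roll":0},
    {"fingers":0,"travel":[0,0.95,-3.32],"roll":0},
    {"fingers":0,"travel":[0,1.66,-3.88],"roll":0}
  ]
}}

```text
time_s: 5.65
tcp_pos: [0.5082, -0.0129, 0.2988]
ee_rot: [[-0.047, -0.999, -0.012], [-0.999, 0.047, 0.001], [-0.001, 0.012, -1.0]]
wrist_force: [-3.4, 0.9, -20.2]
gripper_width: 0.096
```

Call:
{"fn": "arm_command", "kwargs": {
  "rows": [
    {"fingers":0,"travel":[0,0.5,0.3],"roll":0},
    {"fingers":0,"travel":[0,0.9,0.2],"roll":0},
    {"fingers":0,"travel":[0,1.68,0.05],"roll":0},
    {"fingers":0,"travel":[0,2.39,0.07],"roll":0}
  ]
}}

```text
time_s: 6.05
tcp_pos: [0.4901, -0.012, 0.3049]
ee_rot: [[-0.045, -0.999, 0.009], [-0.999, 0.045, 0.0], [-0.001, -0.009, -1.0]]
wrist_force: [6.5, -0.3, -6.6]
gripper_width: 0.098
```

Call:
{"fn": "arm_command", "kwargs": {
  "rows": [
    {"fingers":0,"travel":[0,0.7,0.16],"roll":0},
    {"fingers":0,"travel":[0,1.36,0.46],"roll":0},
    {"fingers":0,"travel":[0,1.9,0.85],"roll":0},
    {"fingers":0,"travel":[0,2.19,1.14],"roll":0},
    {"fingers":0,"travel":[0,2.19,1.14],"roll":0}
  ]
}}

```text
time_s: 6.55
tcp_pos: [0.4691, -0.0108, 0.2958]
ee_rot: [[-0.044, -0.999, 0.013], [-0.999, 0.044, 0.001], [-0.002, -0.013, -1.0]]
wrist_force: [4.4, 0.5, 1.0]
gripper_width: 0.097
```

Call:
{"fn": "arm_command", "kwargs": {
  "rows": [
    {"fingers":0,"travel":[0,0.1,0.2],"roll":0},
    {"fingers":0,"travel":[0,0.25,0.4],"roll":0},
    {"fingers":0,"travel":[0,0.25,0.4],"roll":0}
  ]
}}

```text
time_s: 6.85
tcp_pos: [0.4652, -0.0107, 0.2912]
ee_rot: [[-0.045, -0.999, 0.008], [-0.999, 0.045, 0.001], [-0.001, -0.008, -1.0]]
wrist_force: [2.2, 3.2, 7.0]
gripper_width: 0.094
```

Call:
{"fn": "arm_command", "kwargs": {
  "rows": [
    {"fingers":40,"travel":[0,0,0],"roll":0},
    {"fingers":40,"travel":[0,0,0],"roll":0},
    {"fingers":40,"travel":[0,0,0],"roll":0},
    {"fingers":40,"travel":[0,0,0],"roll":0},
    {"fingers":40,"travel":[0,0,-3],"roll":0},
    {"fingers":60,"travel":[0,0,-7],"roll":0},
    {"fingers":60,"travel":[0,0,-12],"roll":0},
    {"fingers":60,"travel":[0,0,-16],"roll":0},
    {"fingers":60,"travel":[0,0,-16],"roll":0}
  ]
}}

```text
time_s: 7.75
tcp_pos: [0.4649, -0.0115, 0.4532]
ee_rot: [[-0.046, -0.999, 0.011], [-0.999, 0.046, 0.001], [-0.001, -0.011, -1.0]]
wrist_force: [-0.5, 0.2, -0.6]
gripper_width: 0.586
```

Run:
```python
from h import *
s=sense();print(s["tcp_pos"],s["ee_rot"],s["time_s"],s["wrist_force"])
p,d=capture("scene");cv2.imwrite("pics/s1.png",cv2.resize(p[150:360,180:460,::-1],None,fx=2.8,fy=2.8))
for l in ["pawl_pin","handle","ram"]: print(l,search_frame("scene",l)[:1])
capture("wrist");print(search_frame("wrist","pawl_pin")[:2])
capture("top")
print([ (l,search_frame("top",l)[:1]) for l in ["pawl_pin","handle"]])
m=seg("top","handle")
Q=cloud("top",m);Q=Q[Q[:,2]>.2];print(np.median(Q,0),Q.min(0),Q.max(0))
```

```text
[ 0.46488689 -0.01153051  0.45324362] [[-4.61066391e-02 -9.98871760e-01  1.13747419e-02]
 [-9.98935478e-01  4.61200722e-02  9.21344207e-04]
 [-1.44490863e-03 -1.13201532e-02 -9.99934881e-01]] 7.75 [-0.48028143  0.23582011 -0.62416516]
pawl_pin [{'position': [0.4675, 0.0306, 0.3077], 'p': 0.59}]
handle [{'position': [0.6067, 0.2182, 0.2678], 'p': 0.87}]
ram [{'position': [0.5195, 0.0947, 0.3192], 'p': 0.94}]
[{'position': [0.4657, 0.0168, 0.3077], 'p': 0.69}]
[('pawl_pin', []), ('handle', [{'position': [0.6137, 0.2069, 0.2753], 'p': 0.67}])]
[0.61144582 0.20386764 0.27345093] [0.60004063 0.16172661 0.26261572] [0.62503724 0.24966297 0.28017014]
```

View pics/s1.png

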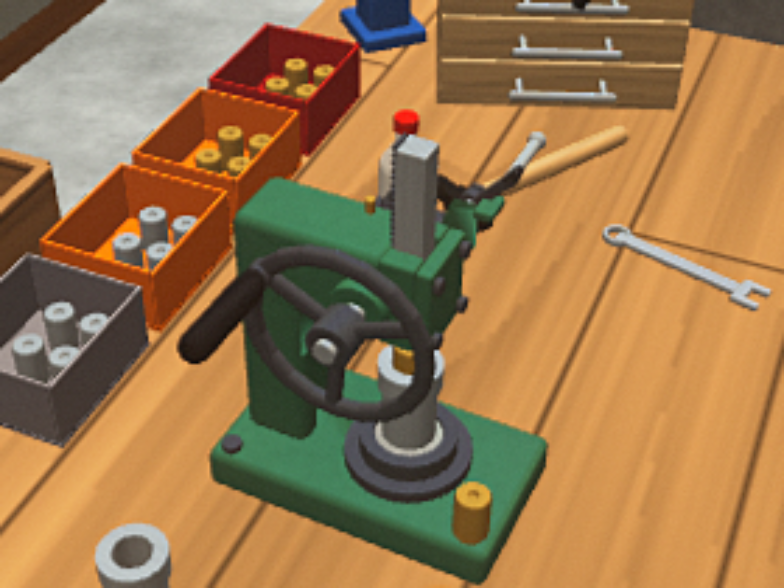

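The pawl lies over to the front: its pin runs from (470,195) to (540,140) in the crop, and the networks put it at about (0.466, –, 0.307). The ram is still up. Moving to the handle.

Call:
{"fn": "arm_command", "kwargs": {
  "rows": [
    {"fingers":60,"travel":[-4,-2.36,0],"roll":0},
    {"fingers":60,"travel":[-8,-4.72,0],"roll":0},
    {"fingers":60,"travel":[-12,-7.1,0],"roll":0},
    {"fingers":60,"travel":[-16,-9.45,0],"roll":0},
    {"fingers":60,"travel":[-20,-11.8,0],"roll":0},
    {"fingers":60,"travel":[-23.2,-13.7,1],"roll":0},
    {"fingers":60,"travel":[-23.2,-13.7,5],"roll":0},
    {"fingers":60,"travel":[-23.2,-13.7,9.5],"roll":0},
    {"fingers":60,"travel":[-23.2,-13.7,9.5],"roll":0},
    {"fingers":60,"travel":[-23.2,-13.7,9.5],"roll":0}
  ]
}}

```text
time_s: 9.3
tcp_pos: [0.6114, 0.2142, 0.353]
ee_rot: [[-0.046, -0.999, 0.001], [-0.999, 0.046, -0.002], [0.002, -0.001, -1.0]]
wrist_force: [0.9, 0.2, 1.3]
gripper_width: 0.6
```

Run:
```python
from h import *
s=sense();print(s["tcp_pos"],s["ee_rot"],s["time_s"],s["wrist_force"])
p,d=capture("wrist");cv2.imwrite("pics/w2.png",p[:,:,::-1])
print(search_frame("wrist","handle")[:2])
k=get_calibration("wrist");T=np.eye(4);T[:3,:3]=s["ee_rot"];T[:3,3]=s["tcp_pos"]
C=np.linalg.inv(T@k["mount"]);f=240/np.tan(np.radians(k["fov_y"]/2))
for P in [(.612,.17,.264),(.612,.25,.264)]:
    q=(C@np.r_[P,1])[:3];th=np.arctan2(np.hypot(*q[:2]),q[2]);u=q[:2]/np.hypot(*q[:2])*th*f
    print(u+[k["cx"],k["cy"]])
```

```text
[0.6113865  0.21416863 0.35302144] [[-4.56709020e-02 -9.98956358e-01  6.02283756e-04]
 [-9.98955300e-01  4.56698873e-02 -1.60287404e-03]
 [ 1.57369498e-03 -6.74859253e-04 -9.99998534e-01]] 9.3 [0.88399719 0.21881442 1.29410455]
[{'position': [0.6133, 0.2018, 0.2762], 'p': 0.83}, {'position': [0.573, 0.1037, 0.2681], 'p': 0.36}]
[312.73749039 192.16760239]
[318.33401754 305.12134548]
```

View pics/w2.png

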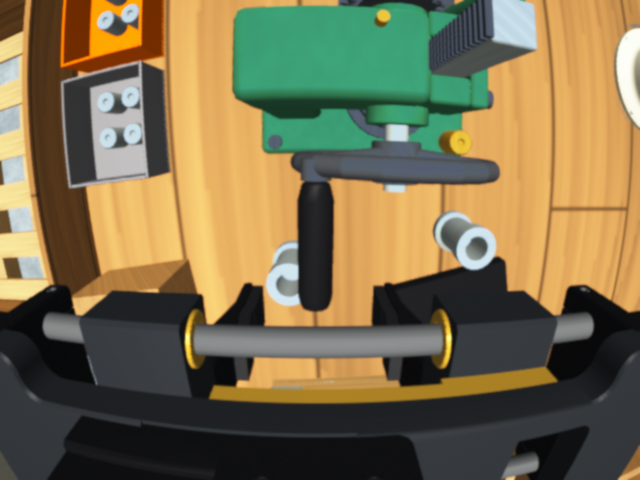

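The handle runs down columns 313–318, rows 182–307, matching the prediction. Descending and gripping.

Call:
{"fn": "arm_command", "kwargs": {
  "rows": [
    {"fingers":60,"travel":[0,0,3.5],"roll":0},
    {"fingers":60,"travel":[0,0,7],"roll":0},
    {"fingers":60,"travel":[0,0,9.7],"roll":0},
    {"fingers":60,"travel":[0,0,9.7],"roll":0},
    {"fingers":0,"travel":[0,0,9.7],"roll":0},
    {"fingers":0,"travel":[0,0,9.7],"roll":0},
    {"fingers":0,"travel":[0,0,9.7],"roll":0},
    {"fingers":0,"travel":[0,0,9.7],"roll":0},
    {"fingers":0,"travel":[0,0,9.7],"roll":0},
    {"fingers":0,"travel":[0,0,9.7],"roll":0}
  ]
}}

```text
time_s: 10.4
tcp_pos: [0.6127, 0.2147, 0.2571]
ee_rot: [[-0.046, -0.999, 0.006], [-0.999, 0.046, 0.002], [-0.002, -0.006, -1.0]]
wrist_force: [5.1, -0.3, 3.5]
gripper_width: 0.267
```

Call:
{"fn": "arm_command", "kwargs": {
  "rows": [
    {"fingers":0,"travel":[0,0.43,-0.58],"roll":0},
    {"fingers":0,"travel":[0,0.91,-1.12],"roll":0},
    {"fingers":0,"travel":[0,1.44,-1.6],"roll":0},
    {"fingers":0,"travel":[0,2.02,-2.02],"roll":0},
    {"fingers":0,"travel":[0,2.64,-2.39],"roll":0},
    {"fingers":0,"travel":[0,2.64,-2.39],"roll":0}
  ]
}}

```text
time_s: 11.0
tcp_pos: [0.5847, 0.2161, 0.2814]
ee_rot: [[-0.045, -0.999, 0.003], [-0.999, 0.045, 0.002], [-0.002, -0.003, -1.0]]
wrist_force: [-0.6, 2.5, 8.5]
gripper_width: 0.264
```

```bash
cat > arc.py <<'E'
import sys,numpy as np
b,u,r=map(float,sys.argv[1:4])
for t in map(float,sys.argv[4:]):
    B,U=r*np.sin(t),r*np.cos(t); print(t,"ty %.2f tz %.2f"%((b-B)/10,(u-U)/10),"rel %.1f %.1f"%(B,U))
E
python3 arc.py 32.5 63.1 72 .4 .3 .2 .1 0 -.06
cat > st.py <<'E'
from station import sense
import numpy as np,time
s=sense();p=s["tcp_pos"];F=s["wrist_force"]
b,u=(p[0]-.5525)*1000,(p[2]+.008-.225)*1000
t=np.arctan2(b,u);f=-F[0]
print("th %.3f r %.1f ram %.2f mm  Ftan(resist) %.1f Frad %.1f"%(t,np.hypot(b,u),(.987-t)*15,-(f*np.cos(t)+F[2]*np.sin(t)),-f*np.sin(t)+F[2]*np.cos(t)),"t",s["time_s"],np.round(F,1))
E
python3 st.py
```

```text
0.4 ty 0.45 tz -0.32 rel 28.0 66.3
0.3 ty 1.12 tz -0.57 rel 21.3 68.8
0.2 ty 1.82 tz -0.75 rel 14.3 70.6
0.1 ty 2.53 tz -0.85 rel 7.2 71.6
0.0 ty 3.25 tz -0.89 rel 0.0 72.0
-0.06 ty 3.68 tz -0.88 rel -4.3 71.9
th 0.464 r 72.0 ram 7.84 mm  Ftan(resist) -4.3 Frad 7.3 t 11.0 [-0.6  2.5  8.5]
```

Call:
{"fn": "arm_command", "kwargs": {
  "rows": [
    {"fingers":0,"travel":[0,0.45,-0.32],"roll":0},
    {"fingers":0,"travel":[0,1.12,-0.57],"roll":0},
    {"fingers":0,"travel":[0,1.82,-0.75],"roll":0},
    {"fingers":0,"travel":[0,2.53,-0.85],"roll":0},
    {"fingers":0,"travel":[0,3.25,-0.89],"roll":0},
    {"fingers":0,"travel":[0,3.68,-0.88],"roll":0}
  ]
}}

```text
time_s: 11.6
tcp_pos: [0.5468, 0.218, 0.2884]
ee_rot: [[-0.045, -0.999, 0.0], [-0.999, 0.045, 0.001], [-0.002, -0.0, -1.0]]
wrist_force: [2.7, 4.9, 4.4]
gripper_width: 0.259
```

```bash
python3 st.py; python3 arc.py -4.3 71.9 72 -.1 -.15 -.2 -.25 -.3 -.35 -.4 -.45
```

```text
th -0.079 r 71.6 ram 16.00 mm  Ftan(resist) 3.0 Frad 4.2 t 11.6 [2.7 4.9 4.4]
-0.1 ty 0.29 tz 0.03 rel -7.2 71.6
-0.15 ty 0.65 tz 0.07 rel -10.8 71.2
-0.2 ty 1.00 tz 0.13 rel -14.3 70.6
-0.25 ty 1.35 tz 0.21 rel -17.8 69.8
-0.3 ty 1.70 tz 0.31 rel -21.3 68.8
-0.35 ty 2.04 tz 0.43 rel -24.7 67.6
-0.4 ty 2.37 tz 0.56 rel -28.0 66.3
-0.45 ty 2.70 tz 0.71 rel -31.3 64.8
```

Call:
{"fn": "arm_command", "kwargs": {
  "rows": [
    {"fingers":0,"travel":[0,0.29,0.03],"roll":0},
    {"fingers":0,"travel":[0,0.65,0.07],"roll":0},
    {"fingers":0,"travel":[0,1.0,0.13],"roll":0},
    {"fingers":0,"travel":[0,1.35,0.21],"roll":0},
    {"fingers":0,"travel":[0,1.7,0.31],"roll":0},
    {"fingers":0,"travel":[0,2.04,0.43],"roll":0},
    {"fingers":0,"travel":[0,2.37,0.56],"roll":0},
    {"fingers":0,"travel":[0,2.37,0.56],"roll":0}
  ]
}}

```text
time_s: 12.4
tcp_pos: [0.525, 0.2192, 0.2829]
ee_rot: [[-0.045, -0.999, 0.004], [-0.999, 0.045, 0.002], [-0.002, -0.004, -1.0]]
wrist_force: [5.5, 4.1, 3.6]
gripper_width: 0.265
```

```bash
python3 st.py; python3 arc.py -28 66.3 72 -.42 -.44 -.46 -.48 -.50 -.52 -.54 -.56
```

```text
th -0.396 r 71.4 ram 20.74 mm  Ftan(resist) 6.4 Frad 1.3 t 12.4 [5.5 4.1 3.6]
-0.42 ty 0.14 tz 0.06 rel -29.4 65.7
-0.44 ty 0.27 tz 0.12 rel -30.7 65.1
-0.46 ty 0.40 tz 0.18 rel -32.0 64.5
-0.48 ty 0.52 tz 0.24 rel -33.2 63.9
-0.5 ty 0.65 tz 0.31 rel -34.5 63.2
-0.52 ty 0.78 tz 0.38 rel -35.8 62.5
-0.54 ty 0.90 tz 0.45 rel -37.0 61.8
-0.56 ty 1.02 tz 0.53 rel -38.2 61.0
```

```bash
python3 -c "
import numpy as np
for t in np.arange(-.4,-1.65,-.05):
    g=lambda a:72*np.array([np.sin(a),np.cos(a)])
    m=(g(t)-g(t-.025))/10;d=(g(t)-g(t-.05))/10; print('%.2f'%t,m.round(3),d.round(3),'t(front,up) %.2f %.2f'%(np.cos(t-.05),np.sin(t-.05)))"
```

```text
-0.40 [0.165 0.072] [0.328 0.148] t(front,up) 0.90 -0.43
-0.45 [0.161 0.08 ] [0.32  0.165] t(front,up) 0.88 -0.48
-0.50 [0.157 0.088] [0.311 0.18 ] t(front,up) 0.85 -0.52
-0.55 [0.152 0.096] [0.302 0.196] t(front,up) 0.83 -0.56
-0.60 [0.147 0.103] [0.292 0.211] t(front,up) 0.80 -0.61
-0.65 [0.142 0.111] [0.281 0.225] t(front,up) 0.76 -0.64
-0.70 [0.136 0.118] [0.269 0.239] t(front,up) 0.73 -0.68
-0.75 [0.13  0.124] [0.257 0.252] t(front,up) 0.70 -0.72
-0.80 [0.124 0.131] [0.244 0.264] t(front,up) 0.66 -0.75
-0.85 [0.117 0.137] [0.231 0.276] t(front,up) 0.62 -0.78
-0.90 [0.11  0.142] [0.217 0.287] t(front,up) 0.58 -0.81
-0.95 [0.103 0.148] [0.202 0.298] t(front,up) 0.54 -0.84
-1.00 [0.095 0.153] [0.187 0.308] t(front,up) 0.50 -0.87
-1.05 [0.088 0.157] [0.171 0.317] t(front,up) 0.45 -0.89
-1.10 [0.08  0.161] [0.155 0.325] t(front,up) 0.41 -0.91
-1.15 [0.071 0.165] [0.139 0.332] t(front,up) 0.36 -0.93
-1.20 [0.063 0.169] [0.122 0.339] t(front,up) 0.32 -0.95
-1.25 [0.055 0.172] [0.105 0.344] t(front,up) 0.27 -0.96
-1.30 [0.046 0.174] [0.088 0.349] t(front,up) 0.22 -0.98
-1.35 [0.037 0.176] [0.07  0.353] t(front,up) 0.17 -0.99
-1.40 [0.028 0.178] [0.052 0.356] t(front,up) 0.12 -0.99
-1.45 [0.019 0.179] [0.034 0.358] t(front,up) 0.07 -1.00
-1.50 [0.01 0.18] [0.016 0.36 ] t(front,up) 0.02 -1.00
-1.55 [0.001 0.18 ] [-0.002  0.36 ] t(front,up) -0.03 -1.00
-1.60 [-0.008  0.18 ] [-0.02   0.359] t(front,up) -0.08 -1.00
```

Call:
{"fn": "arm_command", "kwargs": {
  "rows": [
    {"fingers":0,"travel":[0,0.17,0.07],"roll":0},
    {"fingers":0,"travel":[0,0.33,0.15],"roll":0},
    {"fingers":0,"travel":[0,0.33,0.15],"roll":0}
  ]
}}

```text
time_s: 12.7
tcp_pos: [0.522, 0.2194, 0.2816]
ee_rot: [[-0.045, -0.999, 0.004], [-0.999, 0.045, 0.002], [-0.002, -0.004, -1.0]]
wrist_force: [5.6, 5.5, 4.2]
gripper_width: 0.265
```

```bash
python3 st.py
```

```text
th -0.441 r 71.4 ram 21.41 mm  Ftan(resist) 6.8 Frad 1.4 t 12.7 [5.6 5.5 4.2]
```

Call:
{"fn": "arm_command", "kwargs": {
  "rows": [
    {"fingers":0,"travel":[-0.05,0.16,0.08],"roll":0},
    {"fingers":0,"travel":[-0.1,0.32,0.165],"roll":0},
    {"fingers":0,"travel":[-0.1,0.32,0.165],"roll":0}
  ]
}}

```text
time_s: 13.0
tcp_pos: [0.5185, 0.2196, 0.2797]
ee_rot: [[-0.046, -0.999, 0.003], [-0.999, 0.046, -0.0], [-0.0, -0.003, -1.0]]
wrist_force: [6.2, 1.7, 4.3]
gripper_width: 0.265
```

```bash
python3 st.py
```

```text
th -0.497 r 71.3 ram 22.25 mm  Ftan(resist) 7.5 Frad 0.8 t 13.0 [6.2 1.7 4.3]
```

Call:
{"fn": "arm_command", "kwargs": {
  "rows": [
    {"fingers":0,"travel":[0,0.157,0.088],"roll":0},
    {"fingers":0,"travel":[0,0.311,0.18],"roll":0},
    {"fingers":0,"travel":[0,0.311,0.18],"roll":0}
  ]
}}

```text
time_s: 13.3
tcp_pos: [0.5155, 0.2197, 0.2779]
ee_rot: [[-0.046, -0.999, 0.003], [-0.999, 0.046, 0.0], [-0.0, -0.003, -1.0]]
wrist_force: [6.4, 2.7, 4.2]
gripper_width: 0.268
```

```bash
python3 st.py
```

```text
th -0.546 r 71.3 ram 23.00 mm  Ftan(resist) 7.7 Frad 0.2 t 13.3 [6.4 2.7 4.2]
```

Call:
{"fn": "arm_command", "kwargs": {
  "rows": [
    {"fingers":0,"travel":[0,-0.083,-0.056],"roll":0},
    {"fingers":0,"travel":[0,-0.083,-0.056],"roll":0},
    {"fingers":0,"travel":[0,-0.083,-0.056],"roll":0}
  ]
}}

```text
time_s: 13.6
tcp_pos: [0.5155, 0.2197, 0.2779]
ee_rot: [[-0.046, -0.999, 0.0], [-0.999, 0.046, -0.0], [0.0, -0.0, -1.0]]
wrist_force: [4.5, 2.3, 4.4]
gripper_width: 0.265
```

```bash
python3 st.py
```

```text
th -0.546 r 71.3 ram 23.00 mm  Ftan(resist) 6.1 Frad 1.4 t 13.6 [4.5 2.3 4.4]
```

Call:
{"fn": "arm_command", "kwargs": {
  "rows": [
    {"fingers":0,"travel":[0,0.2,0.12],"roll":0},
    {"fingers":0,"travel":[0,0.39,0.25],"roll":0},
    {"fingers":0,"travel":[0,0.39,0.25],"roll":0}
  ]
}}

```text
time_s: 13.9
tcp_pos: [0.5121, 0.2199, 0.2758]
ee_rot: [[-0.046, -0.999, 0.002], [-0.999, 0.046, 0.0], [-0.0, -0.002, -1.0]]
wrist_force: [7.2, 2.5, 3.0]
gripper_width: 0.263
```

```bash
python3 st.py
```

```text
th -0.602 r 71.3 ram 23.84 mm  Ftan(resist) 7.6 Frad -1.6 t 13.9 [7.2 2.5 3. ]
```

Next .10 rad in two halves (−.60 → −.70), still well under the limit if it stalls.

Call:
{"fn": "arm_command", "kwargs": {
  "rows": [
    {"fingers":0,"travel":[0,0.147,0.103],"roll":0},
    {"fingers":0,"travel":[0,0.292,0.211],"roll":0},
    {"fingers":0,"travel":[0,0.38,0.275],"roll":0},
    {"fingers":0,"travel":[0,0.38,0.275],"roll":0}
  ]
}}

```text
time_s: 14.3
tcp_pos: [0.5085, 0.2201, 0.2731]
ee_rot: [[-0.046, -0.999, 0.003], [-0.999, 0.046, 0.0], [-0.0, -0.003, -1.0]]
wrist_force: [6.8, 1.2, 2.8]
gripper_width: 0.267
```

```bash
python3 st.py
```

```text
th -0.665 r 71.3 ram 24.78 mm  Ftan(resist) 7.1 Frad -2.0 t 14.3 [6.8 1.2 2.8]
```

Call:
{"fn": "arm_command", "kwargs": {
  "rows": [
    {"fingers":0,"travel":[0,0.14,0.11],"roll":0},
    {"fingers":0,"travel":[0,0.28,0.23],"roll":0},
    {"fingers":0,"travel":[0,0.41,0.35],"roll":0},
    {"fingers":0,"travel":[0,0.41,0.35],"roll":0}
  ]
}}

```text
time_s: 14.7
tcp_pos: [0.5044, 0.2203, 0.2696]
ee_rot: [[-0.046, -0.999, 0.002], [-0.999, 0.046, 0.0], [-0.0, -0.002, -1.0]]
wrist_force: [6.6, 1.9, 4.8]
gripper_width: 0.267
```

```bash
python3 st.py; python3 -c "
import numpy as np
g=lambda a:7.2*np.array([np.sin(a),np.cos(a)])
for t in np.arange(-.74,-1.7,-.075): print('%.3f'%t,*[(g(t)-g(t-k*.025)).round(2) for k in (1,2,3)])"
```

```text
th -0.741 r 71.3 ram 25.92 mm  Ftan(resist) 8.1 Frad -1.0 t 14.7 [6.6 1.9 4.8]
-0.740 [0.13 0.12] [0.26 0.25] [0.38 0.38]
-0.815 [0.12 0.13] [0.24 0.27] [0.36 0.41]
-0.890 [0.11 0.14] [0.22 0.29] [0.32 0.43]
-0.965 [0.1  0.15] [0.2 0.3] [0.29 0.46]
-1.040 [0.09 0.16] [0.17 0.31] [0.26 0.48]
-1.115 [0.08 0.16] [0.15 0.33] [0.22 0.49]
-1.190 [0.06 0.17] [0.13 0.34] [0.18 0.51]
-1.265 [0.05 0.17] [0.1  0.35] [0.14 0.52]
-1.340 [0.04 0.18] [0.07 0.35] [0.1  0.53]
-1.415 [0.03 0.18] [0.05 0.36] [0.06 0.54]
-1.490 [0.01 0.18] [0.02 0.36] [0.02 0.54]
-1.565 [-0.    0.18] [-0.01  0.36] [-0.02  0.54]
-1.640 [-0.01  0.18] [-0.03  0.36] [-0.06  0.54]
```

Call:
{"fn": "arm_command", "kwargs": {
  "rows": [
    {"fingers":0,"travel":[0,0.13,0.12],"roll":0},
    {"fingers":0,"travel":[0,0.26,0.25],"roll":0},
    {"fingers":0,"travel":[0,0.38,0.38],"roll":0},
    {"fingers":0,"travel":[0,0.38,0.38],"roll":0}
  ]
}}

```text
time_s: 15.1
tcp_pos: [0.5006, 0.2205, 0.2658]
ee_rot: [[-0.046, -0.999, 0.003], [-0.999, 0.046, 0.0], [-0.0, -0.003, -1.0]]
wrist_force: [6.1, 1.7, 4.6]
gripper_width: 0.265
```

```bash
python3 st.py
```

```text
th -0.816 r 71.3 ram 27.04 mm  Ftan(resist) 7.5 Frad -1.3 t 15.1 [6.1 1.7 4.6]
```

Call:
{"fn": "arm_command", "kwargs": {
  "rows": [
    {"fingers":0,"travel":[0,0.12,0.13],"roll":0},
    {"fingers":0,"travel":[0,0.24,0.27],"roll":0},
    {"fingers":0,"travel":[0,0.33,0.37],"roll":0},
    {"fingers":0,"travel":[0,0.33,0.37],"roll":0}
  ]
}}

```text
time_s: 15.5
tcp_pos: [0.4975, 0.2207, 0.2622]
ee_rot: [[-0.046, -0.999, 0.003], [-0.999, 0.046, 0.0], [-0.0, -0.003, -1.0]]
wrist_force: [6.7, 0.5, 3.8]
gripper_width: 0.271
```

```bash
python3 st.py
```

```text
th -0.883 r 71.2 ram 28.05 mm  Ftan(resist) 7.2 Frad -2.7 t 15.5 [6.7 0.5 3.8]
```

Call:
{"fn": "arm_command", "kwargs": {
  "rows": [
    {"fingers":0,"travel":[0,0.11,0.14],"roll":0},
    {"fingers":0,"travel":[0,0.21,0.29],"roll":0},
    {"fingers":0,"travel":[0,0.29,0.4],"roll":0},
    {"fingers":0,"travel":[0,0.29,0.4],"roll":0}
  ]
}}

```text
time_s: 15.9
tcp_pos: [0.4945, 0.2208, 0.2583]
ee_rot: [[-0.046, -0.999, 0.003], [-0.999, 0.046, 0.0], [-0.001, -0.003, -1.0]]
wrist_force: [6.3, 1.8, 4.2]
gripper_width: 0.269
```

```bash
python3 st.py
```

```text
th -0.952 r 71.2 ram 29.08 mm  Ftan(resist) 7.1 Frad -2.7 t 15.9 [6.3 1.8 4.2]
```

cmd θ ≈ −.953.

Call:
{"fn": "arm_command", "kwargs": {
  "rows": [
    {"fingers":0,"travel":[0,0.1,0.15],"roll":0},
    {"fingers":0,"travel":[0,0.19,0.3],"roll":0},
    {"fingers":0,"travel":[0,0.25,0.4],"roll":0},
    {"fingers":0,"travel":[0,0.25,0.4],"roll":0}
  ]
}}

```text
time_s: 16.3
tcp_pos: [0.492, 0.221, 0.2544]
ee_rot: [[-0.046, -0.999, 0.003], [-0.999, 0.046, 0.0], [-0.001, -0.003, -1.0]]
wrist_force: [6.7, 1.8, 4.4]
gripper_width: 0.268
```

```bash
python3 st.py
```

```text
th -1.017 r 71.2 ram 30.06 mm  Ftan(resist) 7.3 Frad -3.4 t 16.3 [6.7 1.8 4.4]
```

Call:
{"fn": "arm_command", "kwargs": {
  "rows": [
    {"fingers":0,"travel":[0,0.08,0.13],"roll":0},
    {"fingers":0,"travel":[0,0.15,0.26],"roll":0},
    {"fingers":0,"travel":[0,0.22,0.39],"roll":0},
    {"fingers":0,"travel":[0,0.22,0.39],"roll":0}
  ]
}}

```text
time_s: 16.7
tcp_pos: [0.4898, 0.2211, 0.2506]
ee_rot: [[-0.045, -0.999, 0.003], [-0.999, 0.045, 0.0], [-0.001, -0.003, -1.0]]
wrist_force: [5.4, 2.0, 4.5]
gripper_width: 0.264
```

```bash
python3 st.py
```

```text
th -1.080 r 71.2 ram 31.00 mm  Ftan(resist) 6.5 Frad -2.7 t 16.7 [5.4 2.  4.5]
```

Call:
{"fn": "arm_command", "kwargs": {
  "rows": [
    {"fingers":0,"travel":[0,0.07,0.13],"roll":0},
    {"fingers":0,"travel":[0,0.13,0.26],"roll":0},
    {"fingers":0,"travel":[0,0.19,0.39],"roll":0},
    {"fingers":0,"travel":[0,0.19,0.39],"roll":0}
  ]
}}

```text
time_s: 17.1
tcp_pos: [0.4879, 0.2212, 0.2467]
ee_rot: [[-0.045, -0.999, 0.003], [-0.999, 0.045, 0.0], [-0.001, -0.003, -1.0]]
wrist_force: [5.5, 1.8, 5.5]
gripper_width: 0.27
```

```bash
python3 st.py
```

```text
th -1.140 r 71.1 ram 31.91 mm  Ftan(resist) 7.3 Frad -2.7 t 17.1 [5.5 1.8 5.5]
```

Call:
{"fn": "arm_command", "kwargs": {
  "rows": [
    {"fingers":0,"travel":[0,0.06,0.13],"roll":0},
    {"fingers":0,"travel":[0,0.12,0.27],"roll":0},
    {"fingers":0,"travel":[0,0.17,0.4],"roll":0},
    {"fingers":0,"travel":[0,0.17,0.4],"roll":0}
  ]
}}

```text
time_s: 17.5
tcp_pos: [0.4862, 0.2213, 0.2428]
ee_rot: [[-0.045, -0.999, 0.003], [-0.999, 0.045, 0.0], [-0.001, -0.003, -1.0]]
wrist_force: [5.2, 0.9, 5.3]
gripper_width: 0.265
```

```bash
python3 st.py
```

```text
th -1.200 r 71.1 ram 32.80 mm  Ftan(resist) 6.9 Frad -3.0 t 17.5 [5.2 0.9 5.3]
```

Call:
{"fn": "arm_command", "kwargs": {
  "rows": [
    {"fingers":0,"travel":[0,0.05,0.13],"roll":0},
    {"fingers":0,"travel":[0,0.1,0.27],"roll":0},
    {"fingers":0,"travel":[0,0.14,0.4],"roll":0},
    {"fingers":0,"travel":[0,0.14,0.4],"roll":0}
  ]
}}

```text
time_s: 17.9
tcp_pos: [0.486, 0.2213, 0.2418]
ee_rot: [[-0.044, -0.999, 0.007], [-0.999, 0.044, 0.001], [-0.001, -0.007, -1.0]]
wrist_force: [3.6, 0.2, 14.2]
gripper_width: 0.268
```

```bash
python3 st.py
```

```text
th -1.215 r 71.0 ram 33.02 mm  Ftan(resist) 14.5 Frad 1.6 t 17.9 [ 3.6  0.2 14.2]
```

Call:
{"fn": "arm_command", "kwargs": {
  "rows": [
    {"fingers":0,"travel":[0,0.03,0.08],"roll":0},
    {"fingers":0,"travel":[0,0.05,0.15],"roll":0},
    {"fingers":0,"travel":[0,0.05,0.15],"roll":0},
    {"fingers":0,"travel":[0,0.05,0.15],"roll":0}
  ]
}}

```text
time_s: 18.3
tcp_pos: [0.4859, 0.2214, 0.2415]
ee_rot: [[-0.044, -0.999, 0.009], [-0.999, 0.044, 0.002], [-0.002, -0.009, -1.0]]
wrist_force: [3.3, 0.1, 17.9]
gripper_width: 0.267
```

```bash
python3 st.py
```

```text
th -1.218 r 70.9 ram 33.08 mm  Ftan(resist) 18.0 Frad 3.1 t 18.3 [ 3.3  0.1 17.9]
```

Solid: the force rose 3.5 N for 1.6 mm of command with the wheel stopped. I'll add about 1 mm to reach roughly 20 N and hold over half a second.

Call:
{"fn": "arm_command", "kwargs": {
  "rows": [
    {"fingers":0,"travel":[0,0.03,0.09],"roll":0},
    {"fingers":0,"travel":[0,0.03,0.09],"roll":0},
    {"fingers":0,"travel":[0,0.03,0.09],"roll":0},
    {"fingers":0,"travel":[0,0.03,0.09],"roll":0},
    {"fingers":0,"travel":[0,0.03,0.09],"roll":0},
    {"fingers":0,"travel":[0,0.03,0.09],"roll":0},
    {"fingers":0,"travel":[0,0.03,0.09],"roll":0}
  ]
}}

```text
time_s: 19.0
tcp_pos: [0.4859, 0.2213, 0.2413]
ee_rot: [[-0.044, -0.999, 0.01], [-0.999, 0.044, 0.002], [-0.002, -0.01, -1.0]]
wrist_force: [2.3, -1.0, 20.1]
gripper_width: 0.266
```

```bash
python3 st.py
```

```text
th -1.221 r 70.9 ram 33.12 mm  Ftan(resist) 19.7 Frad 4.7 t 19.0 [ 2.3 -1.  20.1]
```

Call:
{"fn": "arm_command", "kwargs": {
  "rows": [
    {"fingers":0,"travel":[0,-0.03,-0.2],"roll":0},
    {"fingers":0,"travel":[0,-0.06,-0.4],"roll":0},
    {"fingers":0,"travel":[0,-0.06,-0.55],"roll":0},
    {"fingers":0,"travel":[0,-0.06,-0.55],"roll":0},
    {"fingers":0,"travel":[0,-0.06,-0.55],"roll":0}
  ]
}}

```text
time_s: 19.5
tcp_pos: [0.4859, 0.2213, 0.2422]
ee_rot: [[-0.045, -0.999, 0.006], [-0.999, 0.045, 0.001], [-0.001, -0.005, -1.0]]
wrist_force: [9.6, 0.6, 4.1]
gripper_width: 0.264
```

```bash
python3 st.py
```

```text
th -1.210 r 71.2 ram 32.95 mm  Ftan(resist) 7.2 Frad -7.5 t 19.5 [9.6 0.6 4.1]
```

Call:
{"fn": "arm_command", "kwargs": {
  "rows": [
    {"fingers":0,"travel":[0,-0.12,-0.04],"roll":0},
    {"fingers":0,"travel":[0,-0.24,-0.07],"roll":0},
    {"fingers":0,"travel":[0,-0.24,-0.07],"roll":0},
    {"fingers":0,"travel":[0,-0.24,-0.07],"roll":0}
  ]
}}

```text
time_s: 19.9
tcp_pos: [0.486, 0.2212, 0.2421]
ee_rot: [[-0.046, -0.999, 0.0], [-0.999, 0.046, 0.0], [-0.0, -0.0, -1.0]]
wrist_force: [2.5, 3.9, 6.0]
gripper_width: 0.265
```

```bash
python3 st.py
```

```text
th -1.209 r 71.1 ram 32.95 mm  Ftan(resist) 6.5 Frad -0.2 t 19.9 [2.5 3.9 6. ]
```

Call:
{"fn": "arm_command", "kwargs": {
  "rows": [
    {"fingers":60,"travel":[0,0,0],"roll":0},
    {"fingers":60,"travel":[0,0,0],"roll":0},
    {"fingers":60,"travel":[0,0,0],"roll":0},
    {"fingers":60,"travel":[0,0,0],"roll":0},
    {"fingers":60,"travel":[0,0,0],"roll":0},
    {"fingers":60,"travel":[0,0,-4],"roll":0},
    {"fingers":60,"travel":[0,0,-8.5],"roll":0},
    {"fingers":60,"travel":[0,0,-13],"roll":0},
    {"fingers":60,"travel":[0,0,-17],"roll":0},
    {"fingers":60,"travel":[0,0,-17],"roll":0}
  ]
}}

```text
time_s: 20.9
tcp_pos: [0.4876, 0.2215, 0.4182]
ee_rot: [[-0.046, -0.999, 0.01], [-0.999, 0.046, 0.006], [-0.006, -0.01, -1.0]]
wrist_force: [-0.0, 0.9, -0.1]
gripper_width: 0.599
```

Call:
{"fn": "arm_command", "kwargs": {
  "rows": [
    {"fingers":60,"travel":[-4,0,0],"roll":0},
    {"fingers":60,"travel":[-8,0,0],"roll":0},
    {"fingers":60,"travel":[-12,0,0],"roll":0},
    {"fingers":60,"travel":[-15,0,0],"roll":0},
    {"fingers":60,"travel":[-15,0,0],"roll":0}
  ]
}}

```text
time_s: 21.4
tcp_pos: [0.4923, 0.3742, 0.4085]
ee_rot: [[-0.043, -0.999, -0.004], [-0.999, 0.043, -0.003], [0.003, 0.003, -1.0]]
wrist_force: [-0.3, -0.2, -0.9]
gripper_width: 0.599
```

Run:
```python
from h import *
s=sense();print(s["tcp_pos"],s["time_s"],s["wrist_force"])
p,d=capture("scene");cv2.imwrite("pics/s2.png",cv2.resize(p[130:440,160:480,::-1],None,fx=1.9,fy=1.9))
for l in ["pawl_pin","handle","ram","plug"]: print(l,search_frame("scene",l)[:1])
capture("top")
for l in ["pawl_pin","handle","ram"]: print(l,search_frame("top",l)[:1])
m=seg("top","ram")
if m is not None:
    Q=cloud("top",m);print(np.percentile(Q[:,2],[50,75,95]))
```

```text
[0.49233247 0.3741874  0.4085107 ] 21.4 [-0.26939297 -0.210657   -0.85813068]
pawl_pin [{'position': [0.4164, 0.2873, 0.0719], 'p': 0.23}]
handle [{'position': [0.4811, 0.2271, 0.2534], 'p': 0.58}]
ram [{'position': [0.5052, 0.1191, 0.0548], 'p': 0.74}]
plug []
pawl_pin [{'position': [0.4679, 0.0109, 0.3082], 'p': 0.92}]
handle [{'position': [0.4888, 0.211, 0.2618], 'p': 0.73}]
ram [{'position': [0.5186, 0.0824, 0.3211], 'p': 0.83}]
[0.32152927 0.32314744 0.32528041]
```

View pics/s2.png

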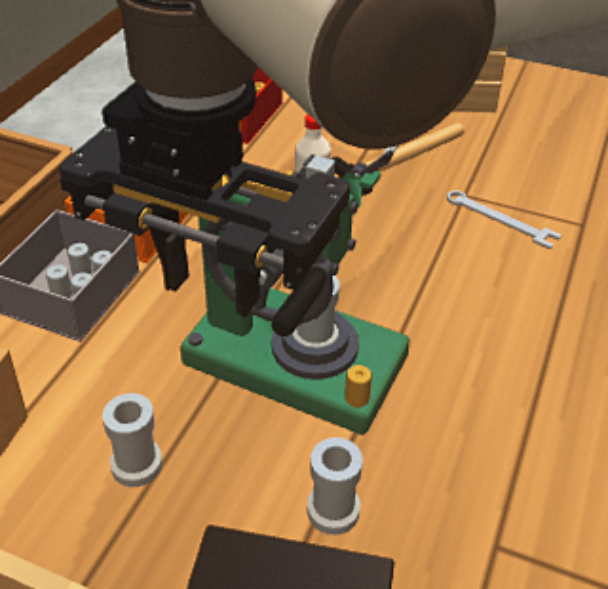

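The picture shows the pawl over at (380,160), the handle at the front at (305,295), and the sleeves and spare plug still in place. The ram top has dropped from 0.355 to 0.322 m, matching the 33 mm wound.

```bash
python3 -c "
from station import *
print(finish_job())"
```

```text
the job is handed in; nothing more can be done
None
```

The pawl is thrown over, the plug is pressed solid onto the shoulder, and the job is handed in. The clock read 21.4 s at the last move, against 64 s allowed; the hand-in gave no verdict.

- **Pawl:** I gripped the lifting pin and swung it about 2.4 rad over to the front. After release, and again at the end, the top camera's network still found the pin there, at about (0.468, –, 0.308).
- **Winding down:** I gripped the handle and wound backward about 2.2 rad. The resistance at the handle was about 3 N running free and 7–8 N pushing the plug. It then stopped dead at about 33 mm of ram travel.
- **Bearing on the shoulder:** I raised the force to 18 N and then about 20 N at the handle and held it for more than 0.6 s. The highest value read at the end of any move was 19.7 N along the path, under the 28 N limit. I then eased off to about 6 N before letting go.
- **Final checks:** The ram top is 33 mm lower than at the start, which matches the handle's turn. The handle stayed where I left it, the gripper is clear with about 0 N at the wrist, and the bystanders in view look unmoved.

**Not confirmed:**
- The plug was hidden at the end, so the ram standing on it is inferred from the force and the ram height.
- The scene camera's last pawl-pin and ram reports were wrong because the arm blocked its view; I used the top camera for those.

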